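# Weigh the scoop bins by hand and tip out the forging balls

### The job

Two of the three identical covered scoop bins on the smith's bench hold a steel ball for forging, and the third only a light scrap of wood; it cannot be seen from outside which is which. Tell them apart by their weight as you lift them, and tip each loaded one over the open steel tray so that its ball rolls out and stays in the tray, but do not tip the light one. Leave all three bins standing upright on the bench, outside the tray, and everything else where it is.

Things in the scene. Friction and masses are not known exactly. Their poses are not given: they have to be found in the camera images.
- bin_1: Covered scoop bin, grey sheet steel, dark lid plate: 104 long (its x) x 52 wide (y) x 95 high. Origin: on the underside, mid-width; back face x=+48, front edge x=-56. Mouth in its front (-x), 44 wide, 54 high, above the lip (x=-56, z=34), shut by a flap hung freely from the lid edge, which swings out by itself on tipping. Grip from above across the flat upright sides (y=-26, +26), around x=0, z=62. Mouth to the robot's side at first, +-25 degrees. Sizes in mm.
- bin_2: Another bin just like bin_1, same frame. Inside each: flat floor (z=4) at the back, then a ramp rising at 30 degrees to the lip; a ball inside starts to roll out when the bin is tipped some 30 degrees towards its mouth and is out in under 1 s at 45 to 50.
- bin_3: Another bin just like bin_1, same frame. A bin alone weighs 0.26 kg (+-8%), each ball (38 across) 0.225 kg (+-8%), the wood scrap 10 g: light bin about 0.27 kg, loaded about 0.485 kg. Any of the three can be the light one.
- tray: Open square tray of dark steel, 160 x 160, 40 high, walls and floor 5 thick, fixed to the bench. Origin: centre of the underside; z up. Sizes in mm.
- mug: Bystander: white mug, 80 across, 90 high, handle to its +y. Origin: centre of the underside. Sizes in mm.
- jar: Bystander: amber glass jar with a black cap, 60 across, 85 high. Origin: centre of the underside. Sizes in mm.
- hammer: Bystander: hammer lying flat along its x, 260 long, 26 high, handle to -x. Origin: near its middle, on the underside. Sizes in mm.
- brush: Bystander: flat brush lying along its x, 200 long, 42 wide, 20 high, handle to -x. Origin: its middle, on the underside. Sizes in mm.
- wrench: Bystander: flat steel wrench lying along its x, about 180 long, 38 wide, 8 high. Origin: near its middle, on the underside. Sizes in mm.
- carton: Bystander: closed cardboard carton, 70 (x) x 90 (y) x 60 high. Origin: centre of the underside. Sizes in mm.
- battery: Bystander: black battery pack, 110 (x) x 75 (y) x 60 high. Origin: centre of the underside. Sizes in mm.

How it is judged:
By the outcome, as a careful person would: the job done as asked, in the order asked, and still so for the second after the job is handed in, with the robot touching nothing.
It also fails if it takes over 72 s, if anything falls off the work surface, if the arm or the gripper's body presses on something with over 40 N, if the wrist force passes 120 N, or if a joint passes its speed limit or range.

### The arm

A 6-joint arm with a two-finger parallel gripper is mounted at the origin on the work surface. World frame = base frame: x ahead of the robot, y to its left, z up, the work surface at z = 0. Lengths are in m, angles in rad, forces in N, time in s.
With the tool pointing down it reaches from about 0.3 to 0.875 m from the base axis. Payload 6.4 kg.
Tool frame: the origin (TCP) lies where the fingers leave the gripper's body, on its centre line; the fingertips stand 73 mm ahead of it and the grasp point (between the pads) lies 54 mm ahead of it; z points along the fingers, y is the line along which they close (so a half turn about z gives the same grasp; the last joint's range is limited). The gripper opens to 85 mm and grips with 20 to 120 N. Pads are 22 mm wide; open, the fingers measure 114 mm over their backs; the gripper's body (76 mm by 85 mm) begins 54 mm behind the grasp point. The pads swing forward as they close: fully open they stand 13 mm farther back than shut.
Start: joints at [-1.373, 0.181, 1.607, -0, 1.354, -0.206], TCP at [0.226, -0.529, 0.304] pointing down, gripper open.
Joint ranges: [-2.99, 2.99], [-0.89, 2.07], [0.3, 2.58], [-1.14, 4.28], [0, 2.63], [-3.12, 3.12]. Speed limits (rad/s): [2.57, 2.57, 3.01, 3.14, 3.14, 3.14].

### API

Orientations are given as a unit quaternion [w, x, y, z].
In Python, from bench import ctrl gives the robot as it stands.
- The arm moves only by the tool carry_out, never from a script. Its argument "steps" is one flat list of numbers, 7 for each row, row after row: the shift along the tool's x, y, z in m, then the turn, a rotation vector about the tool's x, y, z in rad, then the opening, from 0 (shut) to 1 (fully open). In form: [dx, dy, dz, wx, wy, wz, claw, dx, dy, dz, wx, wy, wz, claw, ...]. A call has 1 to 20 rows; each row is the pose to reach, as a shift and turn from the pose commanded when the call began, along the tool's axes at that moment; what a row does not reach only later rows make up. A row lasts 1/10 s, in which the tool goes at most 50 mm and 8.59 degrees, less where a joint would pass 70% of its speed; a pose out of reach is approached as far as the arm can. A call with a gripper value outside its range is refused whole. The fingers move at their own pace and stop on an object; the grip force is fixed at half the most. Time passes only in rows, so rows that repeat a pose let the fingers close. It gives the time, the measured TCP pose, the force, the opening and the grip force at its end, in the units of the state.
- ctrl.get_obs(): the state, without advancing time (a new reading comes with each control period).
- ctrl.camera(name): name is "scene" or "top"; returns the picture (400x640x3 uint8, red, green, blue); there is no depth.
- ctrl.camera_params(name): a dict with "vertical_fov" (degrees; the focal length in pixels is half the picture's height over the tangent of half this angle, whatever the lens; pixels are square), "cx", "cy" (the principal point, pixels), "cam_to_world" (4x4, takes a point from camera to world coordinates). Camera axes: x right, y down, z forward; pixel columns grow to the right and rows downward; lengths in m; the calibration is good to about 2 mm. A picture is of the moment at which its call begins. camera_params takes no time and is no camera call.
- ctrl.hand_in(): hands the job in; it is judged then, once.
The state is a dict: "time_s": time; "q": joint angles; "dq": joint speeds; "joint_efforts": joint torques, N m; "eef_pos": TCP position; "eef_rot": TCP orientation; "wrist_force": force on the tool from outside, world axes, zero at the start; "torque": the same for the moment, N m; "opening": opening from 0.0 (shut) to 1.0 (fully open); "grasp_force": force on a finger pad.
Only numpy, scipy, OpenCV 4.12 (cv2) and the standard library are available. Lean on these libraries where they do the work, as an engineer would, in place of code of your own. Each camera call takes 0.05 s, during which the arm holds its last target. There are 200 camera calls.

## Working session

There is one attempt and no reset: what is moved stays moved. The work goes in short steps, Python scripts to look and compute and a tool call to move; the robot and the scene stay as the last step left them, time stands still between calls to the robot, and variables do not carry over. Pictures are saved under pics/ and viewed, at most 10 in all, crops included, and the job is handed in when it is done.

Besides the shell and the picture viewer there is one more tool, called after "Request:" as a command line: name --argument value ..., lists and objects as JSON in quotes. carry_out: Moves the arm, as the interface text tells. Its arguments: {"type":"object","properties":{"steps":{"type":"array"}},"required":["steps"]}

```bash
mkdir -p pics; ls
python3 - <<'E'
from bench import ctrl
import cv2,numpy as np
np.set_printoptions(precision=4,suppress=True)
for n in("top","scene"):
    cv2.imwrite(f"pics/{n}0.png",ctrl.camera(n)[:,:,::-1]); print(n,ctrl.camera_params(n))
print(ctrl.get_obs())
E
```

```text
pics
top {'vertical_fov': 56.75815098738086, 'cx': 321.70232151937284, 'cy': 200.00190614946254, 'cam_to_world': array([[-0.011 , -0.996 ,  0.0884,  0.495 ],
       [-0.9998,  0.0122,  0.0125,  0.0342],
       [-0.0136, -0.0882, -0.996 ,  0.9371],
       [ 0.    ,  0.    ,  0.    ,  1.    ]])}
scene {'vertical_fov': 48.581470055331216, 'cx': 321.4077692775123, 'cy': 192.44134137739377, 'cam_to_world': array([[ 0.8318,  0.365 , -0.4181,  1.101 ],
       [ 0.555 , -0.5599,  0.6153, -0.709 ],
       [-0.0095, -0.7439, -0.6683,  0.8543],
       [ 0.    ,  0.    ,  0.    ,  1.    ]])}
{'time_s': 0.1, 'q': array([-1.3733,  0.1815,  1.6079, -0.    ,  1.3538, -0.2062]), 'dq': array([-0.0026, -0.0008, -0.    ,  0.0009,  0.0003, -0.0014]), 'joint_efforts': array([  0.0012, -44.5872, -35.2239,  -0.0002,   0.0041,  -0.    ]), 'eef_pos': array([ 0.2258, -0.5284,  0.3031]), 'eef_rot': array([-0.0008,  0.9797,  0.2005, -0.    ]), 'wrist_force': array([-0.0802, -0.6362, -0.4239]), 'torque': array([-0.042 ,  0.0065,  0.0083]), 'grasp_force': 0.0, 'opening': 1.0003033445445217}
```

View pics/top0.png

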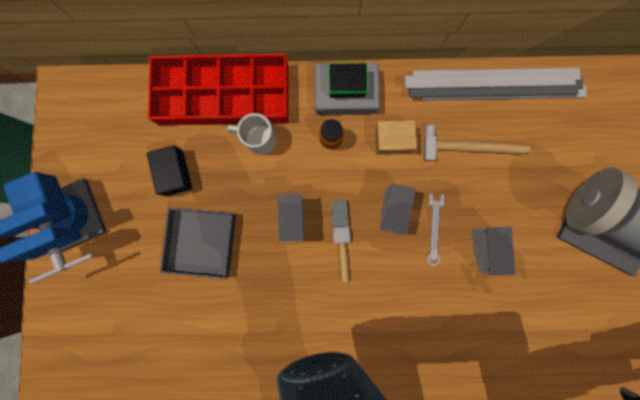

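View pics/scene0.png

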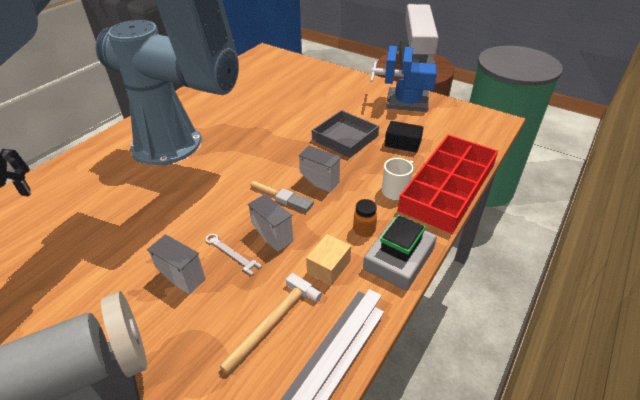

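The top view shows the tray at (199,242) and the bins at (291,218), (398,209) and (493,250), with image up = +x and left = +y. Next I'll zoom in on the lids.

Run:
```python
import cv2
im=cv2.imread("pics/top0.png")
c=im[165:290,150:530]
cs=[cv2.resize(im[180:285,x:x+75],None,fx=5,fy=5,interpolation=cv2.INTER_CUBIC)for x in(0,)]
a=[im[y:y+80,x:x+70] for x,y in((257,180),(365,170),(460,212))]
cv2.imwrite("pics/crop.png",cv2.convertScaleAbs(cv2.resize(cv2.hconcat(a),None,fx=3.8,fy=3.8,interpolation=cv2.INTER_CUBIC),alpha=1.7))
```

```text
(no output)
```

View pics/crop.png

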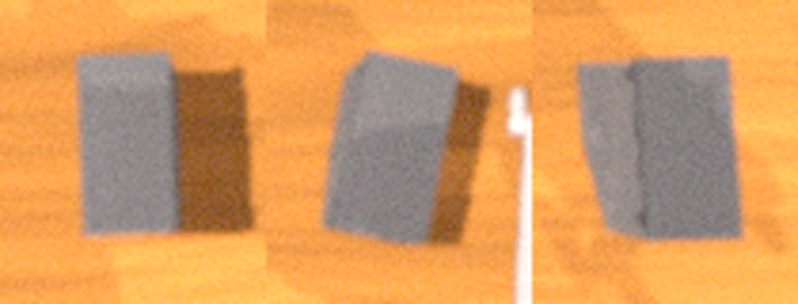

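Close up, the lids show as quads, with bin 3's left side face visible. I'll cast their corners onto z=0.095 and the tray rim onto z=0.04.

```bash
cat > h.py <<'E'
from bench import ctrl
import cv2,numpy as np
from scipy.spatial.transform import Rotation as R
np.set_printoptions(precision=4,suppress=True)
def cast(px,z,n="top"):
    p=ctrl.camera_params(n);f=200/np.tan(np.radians(p["vertical_fov"]/2));T=p["cam_to_world"]
    px=np.atleast_2d(px).astype(float)
    d=np.c_[(px-[p["cx"],p["cy"]])/f,np.ones(len(px))]@T[:3,:3].T
    return T[:3,3]+d*((z-T[2,3])/d[:,2:])
def lid(px):  # corners: back-left, back-right, front-right, front-left
    c=cast(px,.095); a=(c[0]+c[1]-c[2]-c[3])/2; yaw=np.arctan2(a[1],a[0])
    print("len",np.linalg.norm(a),"wid",np.linalg.norm(c[0]+c[3]-c[1]-c[2])/2)
    o=c.mean(0)[:2]+.004*np.array([np.cos(yaw),np.sin(yaw)])
    return o,np.degrees(yaw)
def delta(o,yaw,tip=0,h=.116,obs=None):
    """shift+turn from the current TCP pose to hold a bin with its origin at o (m), yaw/tip in deg"""
    s=obs or ctrl.get_obs(); q=s["eef_rot"]; R0=R.from_quat([*q[1:],q[0]])
    B=R.from_euler("z",yaw,degrees=True)*R.from_euler("y",-tip,degrees=True)
    p=np.array(o)+B.apply([0,0,h]); Rt=B*R.from_euler("x",np.pi)
    return np.r_[R0.inv().apply(p-s["eef_pos"]),(R0.inv()*Rt).as_rotvec()].round(4)
E
python3 - <<'E'
from h import *
f=lambda pts,ox,oy,c0:(np.array(pts)-[c0,0])/3.8+[ox,oy]
B=[lid(f([(78,56),(170,53),(178,233),(86,235)],257,180,0)),
lid(f([(370,53),(457,72),(428,243),(341,224)],365,170,266)),
lid(f([(632,60),(728,57),(741,238),(643,238)],460,212,532))]
print(B)
im=cv2.imread("pics/top0.png");hsv=cv2.cvtColor(im,cv2.COLOR_BGR2HSV)
m=((hsv[...,1]<90)&(hsv[...,2]<140)).astype(np.uint8); m[:,:150]=0;m[:,250:]=0;m[:200]=0;m[290:]=0
c=max(cv2.findContours(m,0,2)[0],key=cv2.contourArea); bx=cv2.boxPoints(cv2.minAreaRect(c)); print(bx)
w=cast([(168,208),(235,212),(228,277),(162,272)],.04);print(w,w.mean(0))
print(delta([*B[0][0],.12],B[0][1]))
E
```

```text
len 0.10764571146256569 wid 0.05519330114484274
len 0.1042034817784596 wid 0.05291673798247497
len 0.10505027274627084 wid 0.05689763268534361
[(array([0.5338, 0.1161]), np.float64(2.3457430792083054)), (array([ 0.5513, -0.1337]), np.float64(-11.250171860416561)), (array([ 0.4543, -0.3547]), np.float64(0.7760922566896187))]
[[160.     272.    ]
 [166.5446 206.5545]
 [234.8614 213.3861]
 [228.3168 278.8317]]
[[0.5596 0.4211 0.04  ]
 [0.5479 0.2568 0.04  ]
 [0.3921 0.2721 0.04  ]
 [0.4054 0.4316 0.04  ]] [0.4762 0.3454 0.04  ]
[ 0.5364 -0.4715  0.068  -0.0016  0.      0.3628]
```

```bash
python3 -c "
from h import *
print(delta([.4543,-.3547,.10],.8))
print(delta([.4543,-.3547,.0],.8))"
```

```text
[ 0.2783 -0.0698  0.0873 -0.0016  0.      0.3898]
[ 0.2783 -0.0697  0.1873 -0.0016  0.      0.3898]
```

Request:
carry_out --steps '[0.278, -0.07, 0.0, 0, 0, 0.39, 1, 0.278, -0.07, 0.0, 0, 0, 0.39, 1, 0.278, -0.07, 0.0, 0, 0, 0.39, 1, 0.278, -0.07, 0.0, 0, 0, 0.39, 1, 0.278, -0.07, 0.0, 0, 0, 0.39, 1, 0.278, -0.07, 0.0, 0, 0, 0.39, 1, 0.278, -0.07, 0.0, 0, 0, 0.39, 1, 0.278, -0.07, 0.03, 0, 0, 0.39, 1, 0.278, -0.07, 0.06, 0, 0, 0.39, 1, 0.278, -0.07, 0.06, 0, 0, 0.39, 1, 0.278, -0.07, 0.06, 0, 0, 0.39, 1, 0.278, -0.07, 0.06, 0, 0, 0.39, 1]'

```text
time_s: 1.3
eef_pos: [0.4543, -0.3562, 0.2456]
eef_rot: [0.001, 1.0, 0.007, 0.001]
wrist_force: [0.7, -0.7, 0.8]
opening: 0.999
grasp_force: 0.0
```

```bash
python3 -c "
from h import *
im=ctrl.camera('top');cv2.imwrite('pics/t1.png',cv2.convertScaleAbs(cv2.resize(im[170:300,410:570,::-1],None,fx=5,fy=4.6,interpolation=cv2.INTER_CUBIC),alpha=1.5))
cv2.imwrite('pics/s1.png',cv2.resize(ctrl.camera('scene')[150:350,80:330,::-1],None,fx=3,fy=3))
for i in range(4): s=ctrl.get_obs();print(s['wrist_force'],s['eef_pos'],s['torque']);ctrl.camera('top')
print(delta([.4543,-.3547,0],.8),delta([.4543,-.3547,.12],.8))"
```

```text
[ 0.1257 -0.0582  0.5317] [ 0.4545 -0.3561  0.2458] [0.0165 0.0242 0.0131]
[-0.058  -0.0802  0.5893] [ 0.4544 -0.356   0.2456] [ 0.0359 -0.0322  0.0059]
[-0.1786 -0.2972 -0.4994] [ 0.4544 -0.3558  0.2453] [ 0.0452 -0.0007  0.0296]
[ 0.2165  0.9118 -0.0035] [ 0.4543 -0.3556  0.245 ] [ 0.0573 -0.0404 -0.0018]
[-0.0001 -0.0009  0.1288  0.0011 -0.0009 -0.0002] [ 0.     -0.0008  0.0088  0.0011 -0.0009 -0.0002]
```

View pics/s1.png

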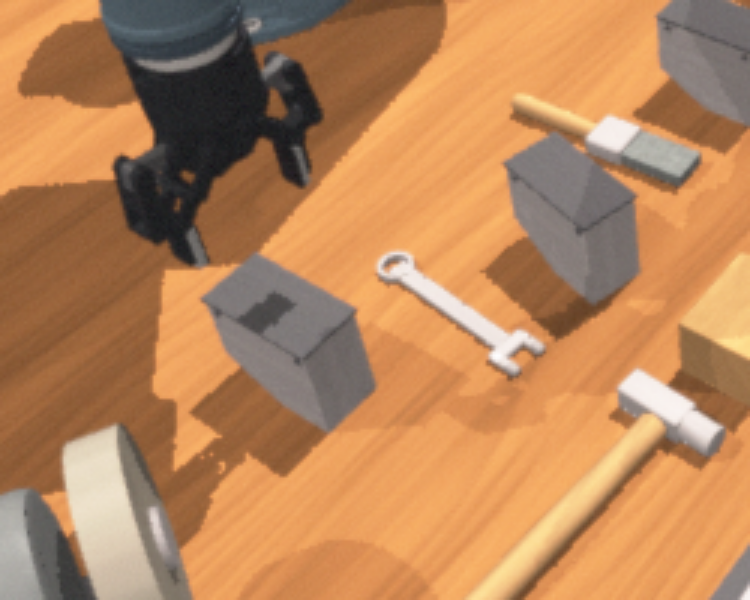

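The scene crop shows the open gripper above bin 3, whose lid corners sit at crop (203,298), (258,255), (356,310) and (300,362). I'll cross-check against those.

```bash
python3 -c "
from h import *
c=np.array([(356,310),(300,362),(203,298),(258,255)])/3+[80,150]
w=cast(c,.095,'scene');a=(w[0]+w[1]-w[2]-w[3])/2;print(w.mean(0),a,np.degrees(np.arctan2(a[1],a[0])))"
```

```text
[ 0.4574 -0.3571  0.095 ] [0.1053 0.     0.    ] 0.00834665286646808
```

Request:
carry_out --steps '[0.003, 0, 0.03, 0, 0, 0, 1, 0.003, 0, 0.06, 0, 0, 0, 1, 0.003, 0, 0.09, 0, 0, 0, 1, 0.003, 0, 0.11, 0, 0, 0, 1, 0.003, 0, 0.128, 0, 0, 0, 1, 0.003, 0, 0.128, 0, 0, 0, 1, 0.003, 0, 0.128, 0, 0, 0, 0.4, 0.003, 0, 0.128, 0, 0, 0, 0.4, 0.003, 0, 0.128, 0, 0, 0, 0.4, 0.003, 0, 0.128, 0, 0, 0, 0.4, 0.003, 0, 0.128, 0, 0, 0, 0.4, 0.003, 0, 0.128, 0, 0, 0, 0.4, 0.003, 0, 0.128, 0, 0, 0, 0.4]'

```text
time_s: 2.9
eef_pos: [0.4578, -0.3557, 0.1176]
eef_rot: [0.001, 1.0, 0.007, 0.001]
wrist_force: [-0.1, 2.1, 6.5]
opening: 0.603
grasp_force: 63.4
```

Request:
carry_out --steps '[0, 0, -0.02, 0, 0, 0, 0.3, 0, 0, -0.05, 0, 0, 0, 0.3, 0, 0, -0.08, 0, 0, 0, 0.3, 0, 0, -0.11, 0, 0, 0, 0.3, 0, 0, -0.14, 0, 0, 0, 0.3, 0, 0, -0.14, 0, 0, 0, 0.3, 0, 0, -0.14, 0, 0, 0, 0.3, 0, 0, -0.14, 0, 0, 0, 0.3, 0, 0, -0.14, 0, 0, 0, 0.3]'

```text
time_s: 3.8
eef_pos: [0.4563, -0.3542, 0.2533]
eef_rot: [-0.002, 1.0, 0.007, -0.001]
wrist_force: [-0.7, 0.6, -4.6]
opening: 0.603
grasp_force: 64.4
```

```bash
cat > w.py <<'E'
from h import *
F=[]
for i in range(10): s=ctrl.get_obs();F.append(np.r_[s['wrist_force'],s['torque']]);ctrl.camera('top')
F=np.array(F);print(F[:,2],F.mean(0),s['eef_pos'],s['opening'],s['time_s'])
E
python3 w.py;python3 -c "
from h import *
T=np.array([.476,.345]);u=T/np.hypot(*T);yaw=np.degrees(np.arctan2(u[1],u[0]))
o=T+.075*u
print(yaw,o,delta([*o,.15],yaw),delta([*o,.15],yaw,25), delta([*o,.091],yaw,50))
print(cv2.imwrite('pics/x.png',ctrl.camera('scene')[:,:,::-1]))"
```

```text
[-4.6483 -5.7463 -4.9788 -5.4483 -4.8608 -4.5818 -4.5069 -5.4328 -4.0732
 -4.6914] [-0.1874  0.0376 -4.8968 -0.004   0.0402  0.0061] [ 0.4571 -0.3551  0.2559] 0.6017114274979334 4.25
35.93422124936122 [0.5367 0.389 ] [ 0.0899 -0.743  -0.0101  0.0001 -0.     -0.6134] [ 0.0498 -0.7148  0.0007  0.1338  0.4225 -0.6035] [ 0.0172 -0.6919  0.0903  0.2675  0.8444 -0.5734]
True
```

Bin 3 reads 4.9 N, so it is loaded. Carrying it to the tray.

Request:
carry_out --steps '[0.002, -0.02, -0.01, 0, 0, -0.02, 0.3, 0.007, -0.06, -0.01, 0, 0, -0.05, 0.3, 0.012, -0.1, -0.01, 0, 0, -0.08, 0.3, 0.018, -0.145, -0.01, 0, 0, -0.12, 0.3, 0.023, -0.19, -0.01, 0, 0, -0.16, 0.3, 0.028, -0.235, -0.01, 0, 0, -0.2, 0.3, 0.034, -0.28, -0.01, 0, 0, -0.24, 0.3, 0.04, -0.325, -0.01, 0, 0, -0.28, 0.3, 0.045, -0.37, -0.01, 0, 0, -0.32, 0.3, 0.05, -0.415, -0.01, 0, 0, -0.36, 0.3, 0.056, -0.46, -0.01, 0, 0, -0.4, 0.3, 0.061, -0.505, -0.01, 0, 0, -0.43, 0.3, 0.067, -0.55, -0.01, 0, 0, -0.46, 0.3, 0.072, -0.595, -0.01, 0, 0, -0.5, 0.3, 0.078, -0.64, -0.01, 0, 0, -0.53, 0.3, 0.083, -0.68, -0.01, 0, 0, -0.56, 0.3, 0.087, -0.715, -0.01, 0, 0, -0.59, 0.3, 0.09, -0.743, -0.01, 0, 0, -0.613, 0.3, 0.09, -0.743, -0.01, 0, 0, -0.613, 0.3, 0.09, -0.743, -0.01, 0, 0, -0.613, 0.3]'

```text
time_s: 6.35
eef_pos: [0.5364, 0.3895, 0.2654]
eef_rot: [0.0, 0.951, 0.309, -0.0]
wrist_force: [-0.2, 0.4, -3.8]
opening: 0.602
grasp_force: 65.6
```

```bash
python3 -c "
from h import *
s=ctrl.get_obs();print(s['eef_pos'],s['q'])
T=np.array([.476,.345]);yaw=35.93;u=T/np.hypot(*T);o=T+.075*u
for z,t in((.13,12),(.11,25),(.095,35),(.091,50)):print(t,delta([*o,z],yaw,t))"
```

```text
[0.5364 0.3895 0.2654] [ 0.4496  0.4053  1.4035 -0.0004  1.3336  1.3923]
12 [-0.0242  0.0006  0.022   0.0001  0.2104  0.0011]
25 [-0.049   0.0005  0.0503 -0.      0.4372  0.0011]
35 [-0.0665  0.0005  0.0754 -0.0001  0.6118  0.0011]
50 [-0.0888  0.0005  0.0999 -0.0003  0.8736  0.0011]
```

Request:
carry_out --steps '[-0.012, 0, 0.011, 0, 0.105, 0, 0.3, -0.024, 0, 0.022, 0, 0.21, 0, 0.3, -0.037, 0, 0.036, 0, 0.325, 0, 0.3, -0.049, 0, 0.05, 0, 0.437, 0, 0.3, -0.058, 0, 0.063, 0, 0.525, 0, 0.3, -0.066, 0, 0.075, 0, 0.612, 0, 0.3, -0.074, 0, 0.085, 0, 0.7, 0, 0.3, -0.082, 0, 0.093, 0, 0.79, 0, 0.3, -0.089, 0, 0.1, 0, 0.874, 0, 0.3, -0.089, 0, 0.1, 0, 0.874, 0, 0.3, -0.089, 0, 0.1, 0, 0.874, 0, 0.3, -0.089, 0, 0.1, 0, 0.874, 0, 0.3, -0.089, 0, 0.1, 0, 0.874, 0, 0.3, -0.089, 0, 0.1, 0, 0.874, 0, 0.3, -0.089, 0, 0.1, 0, 0.874, 0, 0.3, -0.089, 0, 0.1, 0, 0.874, 0, 0.3, -0.089, 0, 0.1, 0, 0.874, 0, 0.3]'

```text
time_s: 8.05
eef_pos: [0.4652, 0.3369, 0.1665]
eef_rot: [-0.13, 0.862, 0.279, 0.403]
wrist_force: [0.3, 0.0, -2.1]
opening: 0.601
grasp_force: 66.3
```

```bash
python3 w.py; python3 -c "
from h import *
s=ctrl.get_obs();print(s['eef_pos'],R.from_quat(np.roll(s['eef_rot'],-1)).as_matrix()[:,2])
a=ctrl.camera('scene')[60:260,220:520,::-1];b=ctrl.camera('top')[150:310,130:330,::-1]
cv2.imwrite('pics/p2.png',cv2.hconcat([cv2.resize(a,(450,300)),cv2.resize(b,(350,300))]))"
```

```text
[-2.0916 -1.2199 -2.1899 -2.4316 -2.1974 -1.248  -3.1191 -2.3177 -1.334
 -2.5625] [ 0.1822 -0.1243 -2.0712 -0.3896  0.5398  0.0084] [0.4647 0.3369 0.1658] 0.6042969553812098 8.5
[0.4647 0.3369 0.1659] [ 0.6211  0.4498 -0.6418]
```

View pics/p2.png

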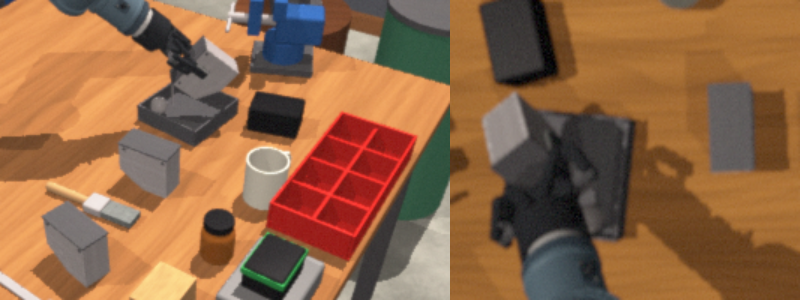

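The scene crop shows the ball in the tray near (155,103), and the held weight has fallen to 2.1 N. Untip and go back.

```bash
python3 -c "
from h import *
T=np.array([.476,.345]);yaw=35.93;u=T/np.hypot(*T);o=T+.075*u
for z,t in((.105,40),(.125,22),(.15,0)):print(t,delta([*o,z],yaw,t))"
```

```text
40 [ 0.0307 -0.     -0.007   0.0002 -0.1758 -0.0002]
22 [ 0.0803 -0.     -0.008   0.0002 -0.49   -0.0003]
0 [ 0.1339 -0.      0.0039  0.0001 -0.8739 -0.0003]
```

Request:
carry_out --steps '[0.015, 0, -0.004, 0, -0.088, 0, 0.3, 0.031, 0, -0.007, 0, -0.176, 0, 0.3, 0.055, 0, -0.009, 0, -0.33, 0, 0.3, 0.08, 0, -0.008, 0, -0.47, 0, 0.3, 0.098, 0, -0.005, 0, -0.6, 0, 0.3, 0.117, 0, 0, 0, -0.735, 0, 0.3, 0.134, 0, 0.004, 0, -0.874, 0, 0.3, 0.134, 0, 0.004, 0, -0.874, 0, 0.3, 0.134, 0, 0.004, 0, -0.874, 0, 0.3, 0.134, 0, 0.004, 0, -0.874, 0, 0.3]'

```text
time_s: 9.65
eef_pos: [0.5372, 0.3889, 0.2675]
eef_rot: [-0.014, 0.95, 0.31, 0.029]
wrist_force: [0.8, -0.3, -2.3]
opening: 0.599
grasp_force: 66.2
```

```bash
python3 -c "
from h import *
print(ctrl.get_obs()['eef_pos'],delta([.4578,-.3555,.14],.8),delta([.4578,-.3555,.003],.8))"
```

```text
[0.5372 0.3889 0.2675] [-0.5033  0.5538 -0.026  -0.0285 -0.06    0.6176] [-0.5121  0.555   0.1108 -0.0285 -0.06    0.6176]
```

Request:
carry_out --steps '[-0.013, 0.014, 0, 0, 0, 0.015, 0.3, -0.04, 0.045, 0, 0, 0, 0.05, 0.3, -0.07, 0.078, 0, 0, 0, 0.09, 0.3, -0.1, 0.111, 0, 0, 0, 0.12, 0.3, -0.13, 0.144, 0, 0, 0, 0.16, 0.3, -0.16, 0.178, 0, 0, 0, 0.2, 0.3, -0.19, 0.211, 0, 0, 0, 0.23, 0.3, -0.22, 0.244, 0, 0, 0, 0.27, 0.3, -0.25, 0.278, 0, 0, 0, 0.31, 0.3, -0.28, 0.311, 0, 0, 0, 0.34, 0.3, -0.31, 0.344, 0, 0, 0, 0.38, 0.3, -0.34, 0.378, 0, 0, 0, 0.42, 0.3, -0.37, 0.411, 0, 0, 0, 0.45, 0.3, -0.4, 0.444, 0, 0, 0, 0.49, 0.3, -0.43, 0.478, 0, 0, 0, 0.53, 0.3, -0.46, 0.511, 0, 0, 0, 0.56, 0.3, -0.485, 0.539, 0, 0, 0, 0.6, 0.3, -0.5, 0.556, 0, 0, 0, 0.613, 0.3, -0.5, 0.556, 0.02, 0, 0, 0.613, 0.3, -0.5, 0.556, 0.04, 0, 0, 0.613, 0.3]'

```text
time_s: 11.65
eef_pos: [0.4659, -0.3534, 0.1854]
eef_rot: [-0.024, 0.999, 0.009, 0.025]
wrist_force: [0.2, 0.5, -2.9]
opening: 0.602
grasp_force: 66.4
```

```bash
python3 -c "
from h import *
ctrl.camera('top');ctrl.camera('top');ctrl.camera('top')
print(ctrl.get_obs()['eef_pos'],delta([.4578,-.3555,0.0015],.8),delta([.5338,.1161,.12],2.3))"
```

```text
[ 0.4652 -0.3511  0.184 ] [-0.0106  0.0077  0.0657 -0.0523 -0.0478  0.0062] [ 0.0798 -0.4677 -0.0239 -0.0517 -0.0485 -0.02  ]
```

Request:
carry_out --steps '[-0.01, 0.008, 0.02, -0.052, -0.048, 0.006, 0.3, -0.01, 0.008, 0.035, -0.052, -0.048, 0.006, 0.3, -0.01, 0.008, 0.04, -0.052, -0.048, 0.006, 0.3, -0.01, 0.008, 0.04, -0.052, -0.048, 0.006, 0.3, -0.01, 0.008, 0.04, -0.052, -0.048, 0.006, 0.3]'

```text
time_s: 12.3
eef_pos: [0.4586, -0.3584, 0.1454]
eef_rot: [0.002, 1.0, 0.007, 0.002]
wrist_force: [-0.8, 0.0, -2.4]
opening: 0.604
grasp_force: 66.2
```

```bash
python3 -c "
from h import *
ctrl.camera('top');ctrl.camera('top')
print(ctrl.get_obs()['eef_pos'],delta([.4578,-.3555,0.0015],.8),delta([.5338,.1161,.12],2.3))"
```

```text
[ 0.4586 -0.3587  0.1457] [-0.0009 -0.0033  0.0282  0.004  -0.0037  0.0003] [ 0.0823 -0.4733 -0.0919  0.004  -0.0037 -0.0259]
```

Request:
carry_out --steps '[0, -0.002, 0.01, 0.004, -0.004, 0, 0.3, 0, -0.003, 0.02, 0.004, -0.004, 0, 0.3, 0, -0.003, 0.025, 0.004, -0.004, 0, 0.3, 0, -0.003, 0.028, 0.004, -0.004, 0, 0.3, 0, -0.003, 0.028, 0.004, -0.004, 0, 0.3, 0, -0.003, 0.028, 0.004, -0.004, 0, 0.3, 0, -0.003, 0.028, 0.004, -0.004, 0, 1, 0, -0.003, 0.028, 0.004, -0.004, 0, 1, 0, -0.003, 0.028, 0.004, -0.004, 0, 1, 0, -0.003, 0.028, 0.004, -0.004, 0, 1, 0, -0.003, 0.028, 0.004, -0.004, 0, 1, 0, -0.003, 0, 0.004, -0.004, 0, 1, 0, -0.003, -0.04, 0.004, -0.004, 0, 1, 0, -0.003, -0.08, 0.004, -0.004, 0, 1, 0, -0.003, -0.1, 0.004, -0.004, 0, 1, 0, -0.003, -0.1, 0.004, -0.004, 0, 1]'

```text
time_s: 14.0
eef_pos: [0.4592, -0.3564, 0.2488]
eef_rot: [0.002, 1.0, 0.007, 0.002]
wrist_force: [-0.4, 0.6, 0.0]
opening: 1.003
grasp_force: 0.0
```

```bash
python3 -c "
from h import *
print(ctrl.get_obs()['eef_pos'],delta([.5338,.1161,.12],2.3),delta([.5513,-.1337,.12],-11.3))
a=ctrl.camera('scene')[60:360,120:420,::-1];cv2.imwrite('pics/p3.png',cv2.resize(a,None,fx=2,fy=2))"
```

```text
[ 0.4592 -0.3564  0.2488] [ 0.0813 -0.4714  0.0108  0.0049 -0.0032 -0.0257] [ 0.0952 -0.2214  0.012   0.0044 -0.0037  0.2116]
```

View pics/p3.png

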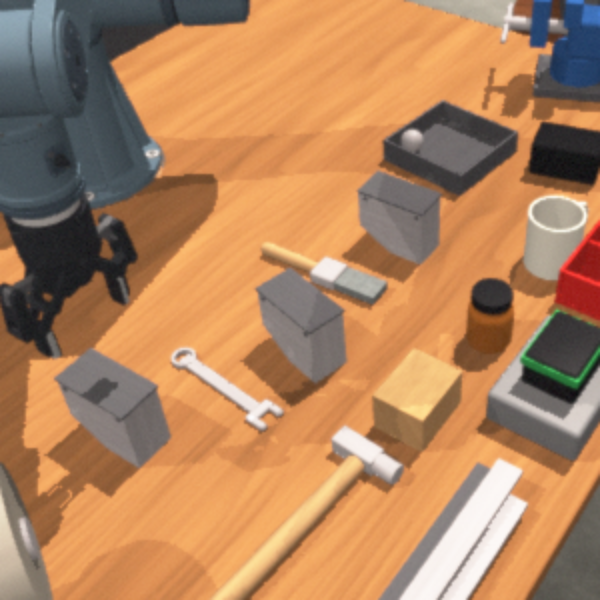

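Bin 3 is upright at (113,405) and the ball is in the tray at (412,140). Now a second-view check of the bin 1 and bin 2 lids.

```bash
python3 -c "
from h import *
for P in ([(440,187),(425,212),(359,197),(378,174)],[(343,308),(303,329),(257,287),(292,271)]):
  w=cast(np.array(P)/2+[120,60],.095,'scene');a=(w[0]+w[1]-w[2]-w[3])/2;y=np.arctan2(a[1],a[0]);print(w,w.mean(0)+.004*a/np.linalg.norm(a),np.linalg.norm(a),np.degrees(y))
im=ctrl.camera('top')[:,:,::-1];a=[im[y:y+80,x:x+70] for x,y in((257,180),(365,170))]
cv2.imwrite('pics/crop2.png',cv2.convertScaleAbs(cv2.resize(cv2.hconcat(a),None,fx=5,fy=5,interpolation=cv2.INTER_CUBIC),alpha=2))
"
```

```text
[[0.5784 0.1566 0.095 ]
 [0.5912 0.097  0.095 ]
 [0.4954 0.075  0.095 ]
 [0.4866 0.1342 0.095 ]] [0.5418 0.1166 0.095 ] 0.09635953664804005 13.31557208753928
[[ 0.6085 -0.115   0.095 ]
 [ 0.5899 -0.1695  0.095 ]
 [ 0.4962 -0.1439  0.095 ]
 [ 0.5141 -0.0968  0.095 ]] [ 0.5561 -0.1322  0.095 ] 0.09657090947441585 -13.12983987295619
```

View pics/crop2.png

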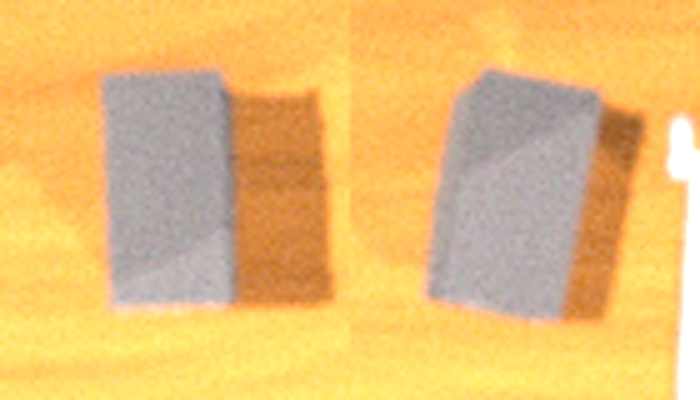

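Top crop: bin 1 is nearly square to the image (yaw about 3°), and bin 2 is at about -12° in both views. Going to bin 2.

Request:
carry_out --steps '[0.016, -0.037, 0.002, 0, 0, 0.04, 1, 0.032, -0.074, 0.004, 0, 0, 0.08, 1, 0.05, -0.111, 0.006, 0, 0, 0.12, 1, 0.065, -0.148, 0.008, 0, 0, 0.16, 1, 0.081, -0.185, 0.01, 0, 0, 0.2, 1, 0.097, -0.222, 0.012, 0.004, -0.004, 0.222, 1, 0.097, -0.222, 0.012, 0.004, -0.004, 0.222, 1, 0.097, -0.222, 0.012, 0.004, -0.004, 0.222, 1, 0.097, -0.222, 0.012, 0.004, -0.004, 0.222, 1]'

```text
time_s: 15.0
eef_pos: [0.5509, -0.132, 0.2314]
eef_rot: [-0.003, 0.995, -0.104, -0.004]
wrist_force: [0.2, -0.3, -0.1]
opening: 1.003
grasp_force: 0.0
```

```bash
python3 w.py; python3 -c "
from h import *
print(delta([.553,-.133,.0],-12))"
```

```text
[-0.0883  1.6191  0.0889 -0.1335  0.5516  0.6589 -1.0223 -0.1669 -0.6487
 -0.6403] [-0.086  -0.2023  0.0219  0.0016  0.0006  0.0049] [ 0.5516 -0.1319  0.2328] 0.9989637335981798 15.45
[ 0.0024  0.0014  0.1168 -0.0041  0.0061  0.0014]
```

Baseline reads 0. Grasp, lift and weigh.

Request:
carry_out --steps '[0.002, 0.001, 0.03, 0, 0.004, 0, 1, 0.002, 0.001, 0.06, -0.003, 0.005, 0, 1, 0.002, 0.001, 0.09, -0.004, 0.006, 0, 1, 0.002, 0.001, 0.115, -0.004, 0.006, 0, 1, 0.002, 0.001, 0.115, -0.004, 0.006, 0, 1, 0.002, 0.001, 0.115, -0.004, 0.006, 0, 0.3, 0.002, 0.001, 0.115, -0.004, 0.006, 0, 0.3, 0.002, 0.001, 0.115, -0.004, 0.006, 0, 0.3, 0.002, 0.001, 0.115, -0.004, 0.006, 0, 0.3, 0.002, 0.001, 0.115, -0.004, 0.006, 0, 0.3, 0.002, 0.001, 0.115, -0.004, 0.006, 0, 0.3, 0.002, 0.001, 0.095, -0.004, 0.006, 0, 0.3, 0.002, 0.001, 0.065, -0.004, 0.006, 0, 0.3, 0.002, 0.001, 0.035, -0.004, 0.006, 0, 0.3, 0.002, 0.001, 0.005, -0.004, 0.006, 0, 0.3, 0.002, 0.001, -0.03, -0.004, 0.006, 0, 0.3, 0.002, 0.001, -0.03, -0.004, 0.006, 0, 0.3, 0.002, 0.001, -0.03, -0.004, 0.006, 0, 0.3]'

```text
time_s: 17.3
eef_pos: [0.5536, -0.1331, 0.2632]
eef_rot: [0.0, 0.995, -0.104, 0.001]
wrist_force: [-1.0, 0.3, -4.0]
opening: 0.601
grasp_force: 63.7
```

```bash
python3 w.py; python3 -c "
from h import *
T=np.array([.476,.345]);yaw=35.93;u=T/np.hypot(*T);o=T+.075*u
s=ctrl.get_obs();print(delta([*o,.15],yaw),s['eef_rot'],delta([.553,-.133,0],-12))"
```

```text
[-4.0264 -3.7625 -2.8254 -4.0416 -3.1293 -3.6571 -2.4961 -2.6599 -2.3005
 -2.9438] [-0.0231  0.2043 -3.1843  0.0179  0.0025 -0.0093] [ 0.5534 -0.133   0.262 ] 0.6024921373440406 17.75
[-0.124  -0.5074 -0.0035 -0.0007  0.0008 -0.8348] [-0.0002  0.9946 -0.1037 -0.0005] [-0.0003  0.0001  0.1462 -0.0003  0.001   0.0017]
```

```bash
python3 w.py;python3 w.py
```

```text
[-2.4857 -3.6094 -2.6641 -2.6028 -3.2486 -2.4531 -3.5352 -2.5184 -2.6914
 -2.3976] [ 0.1041 -0.031  -2.8206 -0.0072  0.0214 -0.0024] [ 0.5536 -0.1331  0.2628] 0.6016927609729341 18.25
[-2.3741 -2.6584 -3.2108 -2.4817 -2.3347 -2.963  -3.1779 -2.1098 -2.4247
 -3.0511] [-0.111   0.0636 -2.6786 -0.0092  0.006   0.0072] [ 0.5536 -0.1331  0.2627] 0.6015992485530813 18.75
```

Bin 2 settles at 2.7 N, so it is the light one. It goes back down untipped (TCP about 0.1175).

Request:
carry_out --steps '[0, 0, 0.03, 0, 0, 0, 0.3, 0, 0, 0.06, 0, 0, 0, 0.3, 0, 0, 0.09, 0, 0, 0, 0.3, 0, 0, 0.115, 0, 0, 0, 0.3, 0, 0, 0.13, 0, 0, 0, 0.3, 0, 0, 0.14, 0, 0, 0, 0.3, 0, 0, 0.145, 0, 0, 0, 0.3, 0, 0, 0.145, 0, 0, 0, 0.3, 0, 0, 0.145, 0, 0, 0, 0.3, 0, 0, 0.145, 0, 0, 0, 1, 0, 0, 0.145, 0, 0, 0, 1, 0, 0, 0.145, 0, 0, 0, 1, 0, 0, 0.145, 0, 0, 0, 1, 0, 0, 0.145, 0, 0, 0, 1, 0, 0, 0.1, 0, 0, 0, 1, 0, 0, 0.05, 0, 0, 0, 1, 0, 0, 0.01, 0, 0, 0, 1, 0, 0, 0.01, 0, 0, 0, 1]'

```text
time_s: 20.6
eef_pos: [0.5567, -0.1344, 0.2599]
eef_rot: [0.002, 0.995, -0.104, 0.006]
wrist_force: [0.6, -0.9, -1.1]
opening: 1.0
grasp_force: 0.0
```

```bash
python3 -c "
from h import *
print(delta([.537,.116,.13],3))"
```

```text
[-0.071  -0.241   0.0124  0.0042 -0.0114 -0.2599]
```

Request:
carry_out --steps '[-0.012, -0.04, 0.003, 0, 0, -0.04, 1, -0.024, -0.08, 0.005, 0, 0, -0.09, 1, -0.036, -0.12, 0.008, 0, 0, -0.13, 1, -0.048, -0.16, 0.01, 0, 0, -0.18, 1, -0.06, -0.2, 0.012, 0, 0, -0.22, 1, -0.071, -0.241, 0.012, 0.004, -0.011, -0.26, 1, -0.071, -0.241, 0.012, 0.004, -0.011, -0.26, 1, -0.071, -0.241, 0.012, 0.004, -0.011, -0.26, 1, -0.071, -0.241, 0.012, 0.004, -0.011, -0.26, 1]'

```text
time_s: 21.5
eef_pos: [0.5338, 0.1166, 0.2403]
eef_rot: [-0.002, 1.0, 0.026, -0.006]
wrist_force: [1.1, -0.6, -0.0]
opening: 0.997
grasp_force: 0.0
```

```bash
python3 w.py; python3 -c "
from h import *
print(delta([.537,.116,0],3))
a=ctrl.camera('scene')[60:260,200:500,::-1];cv2.imwrite('pics/p4.png',cv2.resize(a,None,fx=2.6,fy=2.6,interpolation=cv2.INTER_CUBIC))"
```

```text
[-0.0123  0.3595 -1.0655  0.3784  0.2629 -0.3142 -0.2424  0.0282  0.2464
  0.5346] [ 0.1536 -0.1372  0.0175 -0.0043 -0.0114  0.0032] [0.5339 0.117  0.2408] 0.9984950467264706 21.95
[ 0.0044  0.002   0.1248 -0.0056  0.0104 -0.0005]
```

View pics/p4.png

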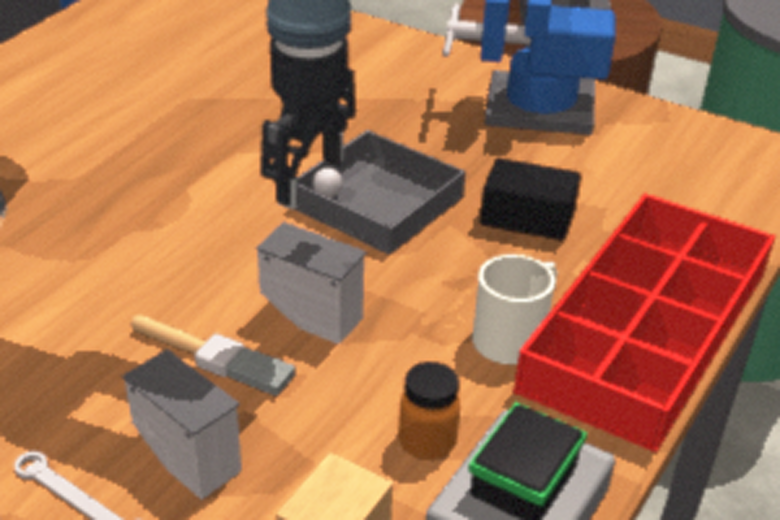

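Bins 1 and 2 stand as expected, with bin 1's lid at (258,248)-(364,250) beneath the gripper. Grasp bin 1.

Request:
carry_out --steps '[0.003, 0.002, 0.03, -0.003, 0.006, 0, 1, 0.003, 0.002, 0.06, -0.005, 0.01, 0, 1, 0.003, 0.002, 0.09, -0.005, 0.01, 0, 1, 0.003, 0.002, 0.123, -0.005, 0.01, 0, 1, 0.003, 0.002, 0.123, -0.005, 0.01, 0, 1, 0.003, 0.002, 0.123, -0.005, 0.01, 0, 0.3, 0.003, 0.002, 0.123, -0.005, 0.01, 0, 0.3, 0.003, 0.002, 0.123, -0.005, 0.01, 0, 0.3, 0.003, 0.002, 0.123, -0.005, 0.01, 0, 0.3, 0.003, 0.002, 0.123, -0.005, 0.01, 0, 0.3, 0.003, 0.002, 0.123, -0.005, 0.01, 0, 0.3, 0.003, 0.002, 0.1, -0.005, 0.01, 0, 0.3, 0.003, 0.002, 0.07, -0.005, 0.01, 0, 0.3, 0.003, 0.002, 0.04, -0.005, 0.01, 0, 0.3, 0.003, 0.002, 0.01, -0.005, 0.01, 0, 0.3, 0.003, 0.002, -0.02, -0.005, 0.01, 0, 0.3, 0.003, 0.002, -0.02, -0.005, 0.01, 0, 0.3, 0.003, 0.002, -0.02, -0.005, 0.01, 0, 0.3, 0.003, 0.002, -0.02, -0.005, 0.01, 0, 0.3]'

```text
time_s: 23.95
eef_pos: [0.5358, 0.1154, 0.2585]
eef_rot: [-0.0, 1.0, 0.026, -0.002]
wrist_force: [-0.6, 0.1, -5.8]
opening: 0.599
grasp_force: 65.5
```

```bash
python3 w.py; python3 w.py; python3 -c "
from h import *
T=np.array([.476,.345]);yaw=35.93;u=T/np.hypot(*T);o=T+.080*u
s=ctrl.get_obs();print(delta([*o,.15],yaw),s['eef_rot'])"
```

```text
[-5.8401 -5.2151 -4.4603 -4.2851 -5.4207 -4.0535 -4.8338 -4.2903 -4.1378
 -4.3137] [-0.0158 -0.0542 -4.685   0.0019  0.0503  0.0181] [0.537  0.1155 0.2604] 0.6003153020675986 24.4
[-4.4381 -4.3287 -4.9525 -4.1821 -4.52   -5.2176 -4.5334 -5.4263 -5.2717
 -4.6355] [ 0.0433  0.3169 -4.7506  0.0146  0.0533 -0.0063] [0.5371 0.1155 0.2607] 0.6010181318109739 24.9
[ 0.0181 -0.2759 -0.0051 -0.0007  0.0002 -0.5748] [-0.0003  0.9997  0.0261 -0.0002]
```

Bin 1 reads 4.75 N, so it is loaded. Carry it to the tray.

Request:
carry_out --steps '[0.002, -0.02, -0.005, 0, 0, -0.04, 0.3, 0.004, -0.055, -0.005, 0, 0, -0.11, 0.3, 0.007, -0.095, -0.005, 0, 0, -0.2, 0.3, 0.009, -0.135, -0.005, 0, 0, -0.28, 0.3, 0.012, -0.175, -0.005, 0, 0, -0.36, 0.3, 0.014, -0.21, -0.005, 0, 0, -0.44, 0.3, 0.016, -0.245, -0.005, 0, 0, -0.51, 0.3, 0.018, -0.276, -0.005, 0, 0, -0.575, 0.3, 0.018, -0.276, -0.005, 0, 0, -0.575, 0.3, 0.018, -0.276, -0.005, 0, 0, -0.575, 0.3, 0.018, -0.276, -0.005, 0, 0, -0.575, 0.3, 0.018, -0.276, -0.005, 0, 0, -0.575, 0.3]'

```text
time_s: 26.15
eef_pos: [0.5409, 0.3909, 0.2658]
eef_rot: [-0.0, 0.951, 0.308, -0.0]
wrist_force: [-0.1, -0.2, -4.0]
opening: 0.598
grasp_force: 72.7
```

```bash
python3 -c "
from h import *
s=ctrl.get_obs();print(s['eef_pos'],s['wrist_force'])
T=np.array([.476,.345]);yaw=35.93;u=T/np.hypot(*T);o=T+.08*u
for z,t in((.13,12),(.11,25),(.095,35),(.091,50)):print(t,delta([*o,z],yaw,t))"
```

```text
[0.5409 0.3909 0.2658] [-0.1245 -0.1987 -4.0162]
12 [-0.0236 -0.0009  0.0224 -0.0004  0.2099 -0.0015]
25 [-0.0485 -0.0008  0.0507 -0.0003  0.4368 -0.0015]
35 [-0.066  -0.0008  0.0758 -0.0001  0.6114 -0.0015]
50 [-0.0883 -0.0007  0.1003  0.0001  0.8732 -0.0016]
```

Request:
carry_out --steps '[-0.012, 0, 0.011, 0, 0.105, 0, 0.3, -0.024, 0, 0.022, 0, 0.21, 0, 0.3, -0.037, 0, 0.036, 0, 0.325, 0, 0.3, -0.049, 0, 0.05, 0, 0.437, 0, 0.3, -0.058, 0, 0.063, 0, 0.525, 0, 0.3, -0.066, 0, 0.075, 0, 0.612, 0, 0.3, -0.074, 0, 0.085, 0, 0.7, 0, 0.3, -0.082, 0, 0.093, 0, 0.79, 0, 0.3, -0.089, 0, 0.1, 0, 0.874, 0, 0.3, -0.089, 0, 0.1, 0, 0.874, 0, 0.3, -0.089, 0, 0.1, 0, 0.874, 0, 0.3, -0.089, 0, 0.1, 0, 0.874, 0, 0.3, -0.089, 0, 0.1, 0, 0.874, 0, 0.3, -0.089, 0, 0.1, 0, 0.874, 0, 0.3, -0.089, 0, 0.1, 0, 0.874, 0, 0.3, -0.089, 0, 0.1, 0, 0.874, 0, 0.3, -0.089, 0, 0.1, 0, 0.874, 0, 0.3, -0.089, 0, 0.1, 0, 0.874, 0, 0.3]'

```text
time_s: 27.95
eef_pos: [0.4688, 0.34, 0.1662]
eef_rot: [-0.131, 0.862, 0.28, 0.403]
wrist_force: [-0.3, 0.9, -3.3]
opening: 0.6
grasp_force: 72.6
```

```bash
python3 w.py; python3 -c "
from h import *
T=np.array([.476,.345]);yaw=35.93;u=T/np.hypot(*T);o=T+.08*u
for z,t in((.105,40),(.125,22),(.15,0)):print(t,delta([*o,z],yaw,t))"
```

```text
[-3.3323 -2.727  -3.5857 -2.9147 -2.8724 -3.0384 -1.8278 -2.8433 -2.829
 -2.7474] [ 0.2696  0.1705 -2.8718 -0.4256  0.5641 -0.0047] [0.4685 0.3399 0.1658] 0.6016375561120711 28.4
40 [ 0.0308  0.0002 -0.0068 -0.0007 -0.1757 -0.0003]
22 [ 0.0804  0.0002 -0.0078 -0.0008 -0.4899 -0.0002]
0 [ 0.134   0.0002  0.004  -0.0008 -0.8738 -0.0001]
```

The weight dropped to about 2.8 N, so the ball is out. Untip, with a few more rows to settle.

Request:
carry_out --steps '[0.015, 0, -0.004, 0, -0.088, 0, 0.3, 0.031, 0, -0.007, 0, -0.176, 0, 0.3, 0.055, 0, -0.009, 0, -0.33, 0, 0.3, 0.08, 0, -0.008, 0, -0.47, 0, 0.3, 0.098, 0, -0.005, 0, -0.6, 0, 0.3, 0.117, 0, 0, 0, -0.735, 0, 0.3, 0.134, 0, 0.004, 0, -0.874, 0, 0.3, 0.134, 0, 0.004, 0, -0.874, 0, 0.3, 0.134, 0, 0.004, 0, -0.874, 0, 0.3, 0.134, 0, 0.004, 0, -0.874, 0, 0.3, 0.134, 0, 0.004, 0, -0.874, 0, 0.3, 0.134, 0, 0.004, 0, -0.874, 0, 0.3, 0.134, 0, 0.004, 0, -0.874, 0, 0.3]'

```text
time_s: 29.75
eef_pos: [0.5404, 0.3922, 0.2652]
eef_rot: [-0.001, 0.951, 0.309, -0.0]
wrist_force: [-0.3, -0.9, -3.1]
opening: 0.6
grasp_force: 72.5
```

```bash
python3 w.py; python3 -c "
from h import *
print(ctrl.get_obs()['eef_pos'],delta([.537,.115,.13],3))"
```

```text
[-3.0899 -2.3837 -2.5436 -2.9952 -2.3723 -2.5376 -2.368  -1.8106 -1.8288
 -3.1861] [-0.2938 -0.2527 -2.5116  0.0074  0.0053 -0.0186] [0.5406 0.3919 0.2663] 0.6015643703718375 30.2
[0.5406 0.392  0.2663] [-0.1655  0.2221  0.0201 -0.0008 -0.0001  0.5749]
```

Request:
carry_out --steps '[-0.016, 0.022, 0, 0, 0, 0.06, 0.3, -0.042, 0.056, 0, 0, 0, 0.15, 0.3, -0.068, 0.09, 0, 0, 0, 0.23, 0.3, -0.094, 0.126, 0, 0, 0, 0.32, 0.3, -0.12, 0.16, 0, 0, 0, 0.41, 0.3, -0.145, 0.195, 0, 0, 0, 0.5, 0.3, -0.165, 0.222, 0, 0, 0, 0.575, 0.3, -0.165, 0.222, 0.03, 0, 0, 0.575, 0.3, -0.165, 0.222, 0.06, 0, 0, 0.575, 0.3, -0.165, 0.222, 0.09, 0, 0, 0.575, 0.3, -0.165, 0.222, 0.12, 0, 0, 0.575, 0.3, -0.165, 0.222, 0.13, 0, 0, 0.575, 0.3, -0.165, 0.222, 0.13, 0, 0, 0.575, 0.3, -0.165, 0.222, 0.13, 0, 0, 0.575, 0.3, -0.165, 0.222, 0.13, 0, 0, 0.575, 0.3]'

```text
time_s: 31.75
eef_pos: [0.5387, 0.1156, 0.1379]
eef_rot: [-0.0, 1.0, 0.026, 0.001]
wrist_force: [0.7, -0.5, -3.0]
opening: 0.601
grasp_force: 72.5
```

```bash
python3 -c "
from h import *
ctrl.camera('top');ctrl.camera('top')
print(ctrl.get_obs()['eef_pos'],delta([.537,.115,.0015],3))"
```

```text
[0.5384 0.1156 0.1375] [-0.0015  0.0005  0.02   -0.0004 -0.0024  0.0001]
```

Request:
carry_out --steps '[0, 0, 0.008, 0, 0, 0, 0.3, 0, 0, 0.015, 0, 0, 0, 0.3, 0, 0, 0.019, 0, 0, 0, 0.3, 0, 0, 0.02, 0, 0, 0, 0.3, 0, 0, 0.02, 0, 0, 0, 0.3, 0, 0, 0.02, 0, 0, 0, 1, 0, 0, 0.02, 0, 0, 0, 1, 0, 0, 0.02, 0, 0, 0, 1, 0, 0, 0.02, 0, 0, 0, 1, 0, 0, 0.02, 0, 0, 0, 1, 0, 0, -0.02, 0, 0, 0, 1, 0, 0, -0.06, 0, 0, 0, 1, 0, 0, -0.1, 0, 0, 0, 1, 0, 0, -0.14, 0, 0, 0, 1, -0.05, 0, -0.17, 0, 0, 0, 1, -0.1, 0, -0.18, 0, 0, 0, 1, -0.1, 0, -0.18, 0, 0, 0, 1, -0.1, 0, -0.18, 0, 0, 0, 1]'

```text
time_s: 33.65
eef_pos: [0.4368, 0.1103, 0.3167]
eef_rot: [-0.0, 1.0, 0.026, 0.001]
wrist_force: [0.9, 0.1, -0.2]
opening: 0.999
grasp_force: 0.0
```

```bash
python3 -c "
from h import *
a=ctrl.camera('scene')[60:360,120:500,::-1];cv2.imwrite('pics/p5.png',cv2.resize(a,None,fx=2,fy=2))"
```

```text
(no output)
```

View pics/p5.png

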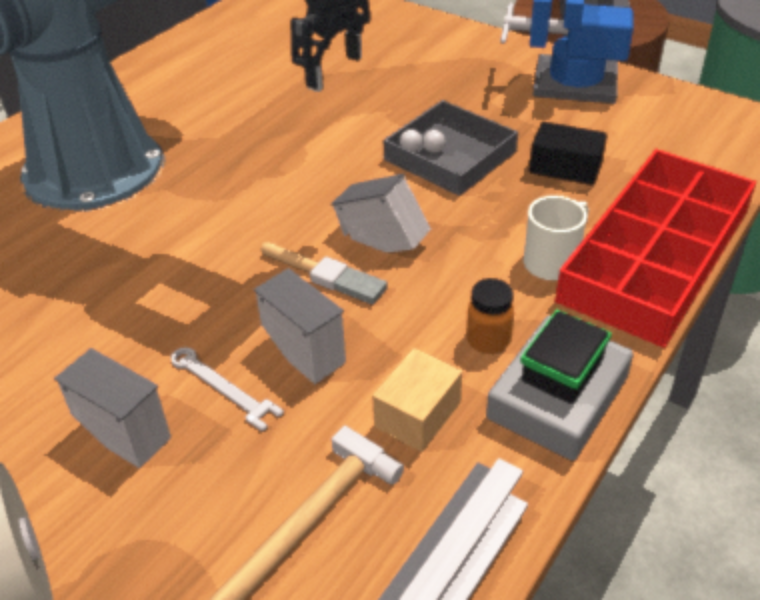

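Both balls are in the tray at (411,141) and (434,141). Bin 1, at (382,213), has rocked forward onto its ramp, so it must be righted. I'll move the arm aside for a clear look from both cameras.

Request:
carry_out --steps '[0, 0.04, 0, 0, 0, 0, 1, 0, 0.08, 0, 0, 0, 0, 1, 0, 0.12, 0, 0, 0, 0, 1, 0, 0.16, 0, 0, 0, 0, 1, 0, 0.16, 0, 0, 0, 0, 1]'

```text
time_s: 34.2
eef_pos: [0.4472, -0.054, 0.3152]
eef_rot: [0.0, 1.0, 0.023, -0.001]
wrist_force: [0.3, 0.1, 0.3]
opening: 0.999
grasp_force: 0.0
```

```bash
python3 -c "
from h import *
a=ctrl.camera('scene')[140:195,280:340,::-1];b=ctrl.camera('top')[185:265,260:320,::-1]
cv2.imwrite('pics/lastS.png',a);cv2.imwrite('pics/lastT.png',b)
a=cv2.resize(a,(420,385),interpolation=cv2.INTER_CUBIC);b=cv2.resize(b,(360,480),interpolation=cv2.INTER_CUBIC)
a=cv2.copyMakeBorder(a,0,95,0,0,cv2.BORDER_CONSTANT)
cv2.imwrite('pics/p6.png',cv2.convertScaleAbs(cv2.hconcat([a,b]),alpha=1.5))"
```

```text
(no output)
```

View pics/p6.png

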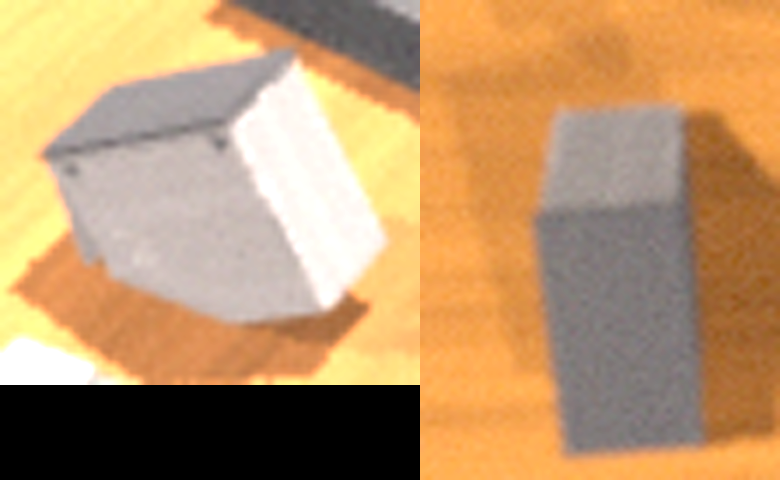

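```bash
python3 -c "
from h import *
for t in (25,30,35):
  s,c=np.sin(np.radians(t)),np.cos(np.radians(t))
  e=[cast(p,z/1e3) for p,z in (([(282.8,202.8),(303.7,202.5)],52*s),([(280,220.3),(304.5,218.7)],52*s+95*c),([(284.5,260.8),(307.2,258.8)],-52*s+95*c))]
  print(t,[x.mean(0) for x in e],'expect rel pivot',52*c,52*c-95*s,-52*c-95*s,[np.linalg.norm(x[0]-x[1]) for x in e])
print(ctrl.get_obs()['time_s'])
"
```

```text
25 [array([0.5705, 0.1164, 0.022 ]), array([0.5255, 0.1111, 0.1081]), array([0.4329, 0.1071, 0.0641])] expect rel pivot 47.1280049259058 6.979270060539349 -87.27673979127225 [np.float64(0.051948112096976404), np.float64(0.05503903313421488), np.float64(0.05326394847123259)]
30 [array([0.5701, 0.1161, 0.026 ]), array([0.5255, 0.1111, 0.1083]), array([0.4324, 0.1078, 0.0563])] expect rel pivot 45.03332099679081 -2.4666790032091797 -92.5333209967908 [np.float64(0.05171968809690699), np.float64(0.05502595235803985), np.float64(0.05374296245905871)]
35 [array([0.5698, 0.1157, 0.0298]), array([0.5255, 0.1111, 0.1076]), array([0.4318, 0.1085, 0.048 ])] expect rel pivot 42.595906303027576 -11.893855150321798 -97.08566775637695 [np.float64(0.05150249700918753), np.float64(0.055067579647246796), np.float64(0.05424810743021396)]
34.3
```

The composite shows bin 1 resting on its ramp. In the top crop its back face spans (557,107)-(687,202) and its lid front edge is at (567,455)-(703,443). That fits a tip of about 29°, origin (0.5295, 0.1135) and yaw 3.5°. I'll grasp it with the tool tilted to match.

```bash
python3 -c "
from h import *
print(delta([.5295,.1135,.002],3.5,29,h=.216),delta([.5295,.1135,.002],3.5,29))"
```

```text
[-0.0136 -0.1583  0.1244  0.0013  0.5081 -0.0118] [ 0.0351 -0.1588  0.2117  0.0013  0.5081 -0.0118]
```

Request:
carry_out --steps '[0, -0.04, 0.02, 0, 0.1, 0, 1, -0.004, -0.08, 0.04, 0, 0.2, 0, 1, -0.008, -0.12, 0.07, 0, 0.3, -0.005, 1, -0.012, -0.158, 0.1, 0, 0.4, -0.01, 1, -0.014, -0.158, 0.124, 0, 0.508, -0.012, 1, -0.014, -0.158, 0.124, 0, 0.508, -0.012, 1, -0.014, -0.158, 0.124, 0, 0.508, -0.012, 1, -0.014, -0.158, 0.124, 0, 0.508, -0.012, 1]'

```text
time_s: 35.1
eef_pos: [0.426, 0.1073, 0.1944]
eef_rot: [-0.007, 0.967, 0.031, 0.252]
wrist_force: [0.6, 1.1, 0.1]
opening: 0.999
grasp_force: 0.0
```

```bash
python3 -c "
from h import *
ctrl.camera('top')
print(ctrl.get_obs()['eef_pos'],delta([.5295,.1135,.002],3.5,29))"
```

```text
[0.4261 0.107  0.1945] [-0.0032 -0.0003  0.1026  0.0015 -0.0039  0.0027]
```

Request:
carry_out --steps '[-0.003, 0, 0.03, 0, 0, 0, 1, -0.003, 0, 0.06, 0, 0, 0, 1, -0.003, 0, 0.085, 0, 0, 0, 1, -0.003, 0, 0.099, 0, 0, 0, 1, -0.003, 0, 0.099, 0, 0, 0, 1, -0.003, 0, 0.099, 0, 0, 0, 0.3, -0.003, 0, 0.099, 0, 0, 0, 0.3, -0.003, 0, 0.099, 0, 0, 0, 0.3, -0.003, 0, 0.099, 0, 0, 0, 0.3, -0.003, 0, 0.099, 0, 0, 0, 0.3, -0.003, 0, 0.099, 0, 0, 0, 0.3]'

```text
time_s: 36.25
eef_pos: [0.4699, 0.1102, 0.1055]
eef_rot: [-0.007, 0.967, 0.031, 0.252]
wrist_force: [-3.6, -1.9, 8.0]
opening: 0.601
grasp_force: 64.0
```

```bash
python3 -c "
from h import *
s=ctrl.get_obs();print(s['eef_pos'],s['torque'],s['opening'])
o=[.531,.1135]
for z,t in((.06,29),(.06,14),(.06,-2),(.01,-2)):print(t,delta([*o,z],3.5,t))"
```

```text
[0.4699 0.1102 0.1055] [-0.1453  0.22   -0.0892] 0.6006539753119758
29 [ 0.0317  0.0006 -0.0464  0.0011 -0.0044  0.0037]
14 [ 0.0617  0.0007 -0.0423  0.0016 -0.2662  0.0036]
-2 [ 0.0913  0.0008 -0.0296  0.0021 -0.5455  0.0033]
-2 [ 0.0669  0.0007  0.0141  0.0021 -0.5455  0.0033]
```

Request:
carry_out --steps '[0.015, 0, -0.023, 0, 0, 0, 0.3, 0.032, 0, -0.046, 0, 0, 0, 0.3, 0.047, 0, -0.044, 0, -0.13, 0, 0.3, 0.062, 0, -0.042, 0, -0.266, 0, 0.3, 0.077, 0, -0.036, 0, -0.4, 0, 0.3, 0.091, 0, -0.03, 0, -0.53, 0, 0.3, 0.091, 0, -0.03, 0, -0.53, 0, 0.3, 0.091, 0, -0.03, 0, -0.53, 0, 0.3, 0.091, 0, -0.03, 0, -0.53, 0, 0.3, 0.091, 0, -0.03, 0, -0.53, 0, 0.3]'

```text
time_s: 37.25
eef_pos: [0.5324, 0.1147, 0.1744]
eef_rot: [0.002, 0.999, 0.032, -0.011]
wrist_force: [0.0, 0.6, -2.2]
opening: 0.603
grasp_force: 64.0
```

```bash
python3 w.py; python3 -c "
from h import *
s=ctrl.get_obs();print(s['eef_pos'],R.from_quat(np.roll(s['eef_rot'],-1)).as_matrix()[:,2])
print(delta([.531,.1135,.002],3.5,-2))
im=ctrl.camera('scene')[:,:,::-1];cv2.imwrite('pics/held.png',im)
a=im[110:200,270:350]; hsv=cv2.cvtColor(a,cv2.COLOR_BGR2HSV)
m=((hsv[...,1]<60)&(hsv[...,2]>60)).astype(np.uint8)
for r in m[::2]: print(''.join('.#'[v] for v in r))"
```

```text
[-2.202  -3.0866 -2.3951 -2.0926 -2.7262 -2.0578 -3.4934 -2.0763 -3.8356
 -2.4461] [-0.1827  0.1333 -2.6412  0.0073 -0.0103 -0.0046] [0.5338 0.1145 0.1745] 0.605557033051834 37.7
[0.5339 0.1145 0.1745] [-0.0221 -0.0039 -0.9997]
[ 0.0024  0.0007  0.0565  0.0025 -0.0126  0.0026]
.......................................................................#........
....................................................................###..###....
.................................................................###.....#######
..........................................................................######
..........................................................................######
.....................................................................###..######
.................................................................###############
................................................................################
...........................................................#...#################
.......................................####...................##################
............
[... 2122 characters left out ...]
....................................................
................................................................................
................................................................................
................................................................................
...........########.............................................................
.........##############.........................................................
.......###################......................................................
.....##########################.................................................
.....################################...........................................
```

Request:
carry_out --steps '[0, 0, 0.02, 0, 0, 0, 0.3, 0, 0, 0.035, 0, 0, 0, 0.3, 0, 0, 0.045, 0, 0, 0, 0.3, 0, 0, 0.052, 0, 0, 0, 0.3, 0, 0, 0.052, 0, 0, 0, 0.3, 0, 0, 0.052, 0, 0, 0, 0.3]'

```text
time_s: 38.4
eef_pos: [0.5329, 0.1144, 0.1226]
eef_rot: [0.002, 0.999, 0.032, -0.011]
wrist_force: [0.4, -1.3, -1.9]
opening: 0.605
grasp_force: 64.1
```

```bash
python3 w.py
```

```text
[-1.8553 -2.4532 -2.1969 -2.1033 -2.0592 -2.2776 -2.893  -2.1537 -3.3704
 -2.2092] [-0.1027  0.151  -2.3572  0.0051 -0.0209 -0.0004] [0.5328 0.1144 0.1226] 0.5986400942750854 38.85
```

Request:
carry_out --steps '[0, 0, 0.001, 0, 0, 0, 0.3, 0, 0, 0.002, 0, 0, 0, 0.3, 0, 0, 0.003, 0, 0, 0, 0.3, 0, 0, 0.003, 0, 0, 0, 0.3, 0, 0, 0.003, 0, 0, 0, 0.3]'

```text
time_s: 39.4
eef_pos: [0.5326, 0.1144, 0.1201]
eef_rot: [0.002, 0.999, 0.032, -0.011]
wrist_force: [-3.7, -1.1, 4.7]
opening: 0.604
grasp_force: 64.9
```

```bash
python3 w.py
```

```text
[4.7475 4.8858 4.7215 4.4925 4.9738 5.5862 5.2425 4.8262 5.7062 4.5469] [-3.658  -0.6638  4.9729 -0.0619  0.457  -0.0156] [0.5326 0.1144 0.1201] 0.6041109836102978 39.85
```

Contact is at 5 N. To make sure the floor sits flat, I'll lift a little, lean back about 5° and press down. The back edge then turns the bin flat in the grip.

Request:
carry_out --steps '[0, 0, -0.008, 0, 0, 0, 0.3, 0.003, 0, -0.008, 0, -0.045, 0, 0.3, 0.005, 0, -0.008, 0, -0.09, 0, 0.3, 0.005, 0, -0.008, 0, -0.09, 0, 0.3, 0.005, 0, -0.006, 0, -0.09, 0, 0.3, 0.005, 0, -0.004, 0, -0.09, 0, 0.3, 0.005, 0, -0.003, 0, -0.09, 0, 0.3, 0.005, 0, -0.003, 0, -0.09, 0, 0.3, 0.005, 0, -0.003, 0, -0.09, 0, 0.3]'

```text
time_s: 40.8
eef_pos: [0.5375, 0.1148, 0.1238]
eef_rot: [0.003, 0.998, 0.032, -0.056]
wrist_force: [-5.2, -0.5, 10.6]
opening: 0.601
grasp_force: 65.5
```

```bash
python3 w.py
```

```text
[10.6156 10.1747 10.0539  9.6759  9.8278 11.179  10.0221  9.7627 10.7285
 10.5135] [-4.9475 -0.2811 10.2554 -0.0711  0.6543 -0.0043] [0.5376 0.1147 0.1238] 0.6060694196718664 41.25
```

Request:
carry_out --steps '[0, 0, 0.0005, 0, 0, 0, 0.3, 0, 0, 0.001, 0, 0, 0, 0.3, 0, 0, 0.0015, 0, 0, 0, 0.3, 0, 0, 0.0015, 0, 0, 0, 0.3, 0, 0, 0.0015, 0, 0, 0, 0.3]'

```text
time_s: 41.8
eef_pos: [0.5375, 0.1148, 0.1237]
eef_rot: [0.003, 0.998, 0.032, -0.056]
wrist_force: [-9.4, -0.2, 22.1]
opening: 0.601
grasp_force: 66.5
```

```bash
python3 w.py
```

```text
[22.0818 21.739  21.1458 20.798  21.5659 21.7413 21.4013 22.0011 22.0224
 20.4424] [-9.1958 -0.6279 21.4939 -0.1277  1.4065 -0.0342] [0.5375 0.1148 0.1237] 0.603656330724538 42.25
```

Request:
carry_out --steps '[0, 0, -0.005, 0, 0, 0, 0.3, -0.003, 0, -0.006, 0, 0.045, 0, 0.3, -0.0046, 0, -0.006, 0, 0.09, 0, 0.3, -0.0046, 0, -0.006, 0, 0.09, 0, 0.3, -0.0046, 0, -0.003, 0, 0.09, 0, 0.3, -0.0046, 0, 0, 0, 0.09, 0, 0.3, -0.0046, 0, 0.0015, 0, 0.09, 0, 0.3, -0.0046, 0, 0.0015, 0, 0.09, 0, 0.3, -0.0046, 0, 0.0015, 0, 0.09, 0, 0.3]'

```text
time_s: 43.2
eef_pos: [0.5329, 0.1143, 0.1202]
eef_rot: [0.002, 0.999, 0.032, -0.012]
wrist_force: [-3.7, -0.3, 5.2]
opening: 0.607
grasp_force: 64.7
```

```bash
python3 w.py; python3 -c "
from h import *
s=ctrl.get_obs();print(R.from_quat(np.roll(s['eef_rot'],-1)).as_matrix()[:,2])
def P(x,yaw,t,pts,n='scene'):
  B=R.from_euler('z',yaw,degrees=True)*R.from_euler('y',-t,degrees=True)
  p=ctrl.camera_params(n);f=200/np.tan(np.radians(p['vertical_fov']/2));T=p['cam_to_world']
  g=np.array(x)+B.apply(np.array(pts)/1e3); c=(g-T[:3,3])@T[:3,:3]
  return c[:,:2]/c[:,2:]*f+[p['cx'],p['cy']]
# grasp axis fixed at (x,y,z) ; points relative to grasp (0,0,62..66)
pts=[(48,-26,-65),(48,26,-65),(48,-26,30),(48,26,30),(-56,-26,30),(-56,26,30),(-4,-26,-65)]
for t in(-6,-3,0,3,6):print(t,P([.5326,.1144,.066],3.6,t,pts).round(1).tolist())
im=ctrl.camera('scene')[:,:,::-1];cv2.imwrite('pics/held2.png',im)
g=cv2.cvtColor(im,cv2.COLOR_BGR2GRAY)[145:190,284:338]
for r in g[::1]: print(' '.join('%2d'%(v//4) for v in r))"
```

```text
[5.2472 5.6235 5.2793 4.9974 6.1488 4.7375 5.2312 4.4579 4.7739 5.779 ] [-3.76   -0.6052  5.2276 -0.0939  0.4707 -0.0256] [0.5328 0.1143 0.1202] 0.6062272629287394 43.65
[-0.023  -0.004  -0.9997]
-6 [[326.5, 191.9], [335.1, 181.7], [329.5, 167.5], [338.6, 157.4], [297.6, 153.2], [307.2, 143.7], [311.2, 184.7]]
-3 [[327.5, 191.7], [336.2, 181.5], [329.1, 166.6], [338.1, 156.5], [297.1, 153.8], [306.7, 144.4], [312.1, 185.2]]
0 [[328.6, 191.5], [337.2, 181.3], [328.6, 165.7], [337.7, 155.6], [296.7, 154.4], [306.3, 145.0], [313.1, 185.6]]
3 [[329.6, 191.2], [338.2, 181.0], [328.1, 164.8], [337.2, 154.8], [296.3, 155.1], [305.9, 145.7], [314.1, 186.0]]
6 [[330.6, 190.8], [339.2, 180.6], [327.6, 163.9], [336.7, 153.9], [295.9, 155.8], [305.5, 146.4], [315.1, 186.4]]
45 44 44 44 44 44 44 43 43 43 44 43 42 43 42 43 43 43 42 42 42 43 41 38 27 15 17 21 23 14 10  7  7  8  8  8  9  8  6  7  8  7  7  8  6  9  8  7 10 15 15 15 15 16
45 43 44 45 44 43 43 43 44 44 43 42 42 42 43 43 43 43 42 42 43 41 37 32 22 18 21 21 18 11 10  8  6  7  7  8  9  9  7  7  7  7  8  6  9  9 10  9 12 15 16 16 15 16
44 
[... 6262 characters left out ...]
3 32 33 32 32 31 32 32 32 30 26 26 27 27 26 28 36 36
46 46 46 45 44 44 44 41 29 25 26 26 26 24 25 25 25 25 26 26 27 26 26 26 27 26 27 27 27 29 31 32 32 32 33 33 32 33 32 33 32 33 32 32 32 31 26 26 26 26 29 36 38 36
47 46 45 45 45 44 40 29 25 26 26 26 25 25 25 25 25 26 26 26 25 26 27 27 27 26 27 27 26 28 27 28 29 32 31 33 32 32 33 32 33 32 32 33 32 29 26 27 27 30 36 37 37 36
44 44 44 44 43 41 30 25 25 26 26 25 24 25 25 26 26 26 27 26 25 26 27 27 27 27 27 26 27 26 25 25 26 28 30 32 31 32 32 32 32 33 32 32 32 30 27 27 28 34 38 38 35 36
39 39 41 43 41 31 29 26 25 26 25 24 25 25 24 26 26 26 26 25 26 26 27 27 26 26 26 27 26 24 24 25 26 25 25 25 28 32 33 32 31 31 32 32 32 31 26 26 28 37 37 36 35 36
```

The back vertical edge of the held bin stays at about x=329.5 from top to bottom, so it is upright. I'll release with the gripper's palm following down just over the lid, which stops it from rocking over again.

Request:
carry_out --steps '[0, 0, -0.0005, 0, 0, 0, 0.3, 0, 0, -0.0005, 0, 0, 0, 0.3, 0, 0, 0, 0, 0, 0, 1, 0, 0, 0.004, 0, 0, 0, 1, 0, 0, 0.012, 0, 0, 0, 1, 0, 0, 0.019, 0, 0, 0, 1, 0, 0, 0.022, 0, 0, 0, 1, 0, 0, 0.0235, 0, 0, 0, 1, 0, 0, 0.0235, 0, 0, 0, 1, 0, 0, 0.0235, 0, 0, 0, 1]'

```text
time_s: 44.75
eef_pos: [0.5341, 0.1143, 0.0976]
eef_rot: [0.002, 0.999, 0.032, -0.009]
wrist_force: [0.5, 1.0, 8.3]
opening: 1.001
grasp_force: 0.0
```

```bash
python3 w.py
```

```text
Traceback (most recent call last):
  File "w.py", line 3, in <module>
    for i in range(10): s=ctrl.get_obs();F.append(np.r_[s['wrist_force'],s['torque']]);ctrl.camera('top')
                                                                                       ~~~~~~~~~~~^^^^^^^
ValueError: 200 camera calls are used up
```

The camera calls are used up, so I go by touch from here. The palm meets the lid at the upright height (0.0976, 8 N). I'll lift slowly straight up, wait, and probe the lid height again to check that it stayed up.

Request:
carry_out --steps '[0, 0, -0.0005, 0, 0, 0, 1, 0, 0, -0.001, 0, 0, 0, 1, 0, 0, -0.0015, 0, 0, 0, 1, 0, 0, -0.002, 0, 0, 0, 1, 0, 0, -0.003, 0, 0, 0, 1, 0, 0, -0.005, 0, 0, 0, 1, 0, 0, -0.008, 0, 0, 0, 1, 0, 0, -0.012, 0, 0, 0, 1, 0, 0, -0.016, 0, 0, 0, 1, 0, 0, -0.02, 0, 0, 0, 1, 0, 0, -0.02, 0, 0, 0, 1, 0, 0, -0.02, 0, 0, 0, 1, 0, 0, -0.02, 0, 0, 0, 1, 0, 0, -0.02, 0, 0, 0, 1, 0, 0, -0.02, 0, 0, 0, 1, 0, 0, -0.02, 0, 0, 0, 1, 0, 0, -0.02, 0, 0, 0, 1, 0, 0, -0.02, 0, 0, 0, 1]'

```text
time_s: 46.7
eef_pos: [0.5327, 0.1143, 0.1164]
eef_rot: [0.002, 0.999, 0.032, -0.011]
wrist_force: [-0.1, 0.1, -0.5]
opening: 1.004
grasp_force: 0.0
```

Request:
carry_out --steps '[0, 0, 0.004, 0, 0, 0, 1, 0, 0, 0.008, 0, 0, 0, 1, 0, 0, 0.01, 0, 0, 0, 1, 0, 0, 0.012, 0, 0, 0, 1, 0, 0, 0.014, 0, 0, 0, 1, 0, 0, 0.014, 0, 0, 0, 1]'

```text
time_s: 47.3
eef_pos: [0.5355, 0.1144, 0.1053]
eef_rot: [0.002, 0.999, 0.032, -0.008]
wrist_force: [0.4, 0.4, 16.1]
opening: 1.0
grasp_force: 0.0
```

Request:
carry_out --steps '[0, 0, 0, 0, 0, 0, 1, 0, 0, 0, 0, 0, 0, 1, 0, 0, 0, 0, 0, 0, 1]'

```text
time_s: 47.6
eef_pos: [0.5354, 0.1144, 0.1054]
eef_rot: [0.002, 0.999, 0.032, -0.008]
wrist_force: [1.0, 1.6, 16.0]
opening: 1.001
grasp_force: 0.0
```

```bash
python3 -c "
from h import *
s=ctrl.get_obs();print(s['eef_pos'],s['wrist_force'],s['torque'],R.from_quat(np.roll(s['eef_rot'],-1)).as_matrix()[:,2])"
```

```text
[0.5354 0.1144 0.1054] [ 0.9528  1.6064 15.9576] [ 0.0648  0.0569 -0.0154] [-0.0153 -0.0037 -0.9999]
```

Contact at 0.105, just above the ramp corner, means bin 1 rocked forward again. An empty bin is only barely stable. I'll regrasp it and stand it with its nose against the fixed tray's far outer wall, which stops it tipping forward. I can measure the clearance there from the saved picture.

```bash
python3 -c "
from h import *
im=cv2.imread('pics/top0.png');hsv=cv2.cvtColor(im,cv2.COLOR_BGR2HSV)
m=(hsv[...,2]<70).astype(np.uint8);m[:140]=0;m[200:]=0;m[:,:140]=0;m[:,195:]=0
c=max(cv2.findContours(m,0,2)[0],key=cv2.contourArea);b=cv2.boxPoints(cv2.minAreaRect(c));print('battery@.06',cast(b,.06)[:,:2].tolist())
print('mug',cast([(256,133)],.09)[:,:2],'handle',cast([(229,129)],.05)[:,:2])
print(delta([.534,.1142,.002],3.5,29.5,h=.196),delta([.534,.1142,.002],3.5,29.5,h=.118))"
```

```text
battery@.06 [[0.6945453909676504, 0.46831554138493875], [0.7141764727808062, 0.38221633598656407], [0.6017855795892589, 0.3533735364136942], [0.5824606449184095, 0.4385063916975237]]
mug [[0.7295 0.1969]] handle [[0.7515 0.2711]]
[-0.099   0.     -0.0657  0.002   0.5304  0.0033] [-0.0595 -0.      0.0016  0.002   0.5304  0.0033]
```

Request:
carry_out --steps '[-0.01, 0, -0.03, 0, 0.05, 0, 1, -0.04, 0, -0.065, 0, 0.15, 0, 1, -0.07, 0, -0.075, 0, 0.28, 0, 1, -0.09, 0, -0.075, 0, 0.41, 0, 1, -0.099, 0, -0.066, 0, 0.53, 0, 1, -0.099, 0, -0.066, 0, 0.53, 0, 1, -0.099, 0, -0.066, 0, 0.53, 0, 1]'

```text
time_s: 48.3
eef_pos: [0.4354, 0.1082, 0.171]
eef_rot: [-0.007, 0.968, 0.031, 0.25]
wrist_force: [1.2, 0.2, 0.2]
opening: 1.002
grasp_force: 0.0
```

```bash
python3 -c "
from h import *
print(ctrl.get_obs()['eef_pos'],delta([.534,.1142,.002],3.5,29.5,h=.118))"
```

```text
[0.4354 0.1082 0.171 ] [ 0.0035 -0.0001  0.0777  0.0008  0.0094  0.0032]
```

Regrasp and lift straight up (in tool axes, up is [+0.5, 0, -0.87]).

Request:
carry_out --steps '[0.003, 0, 0.03, 0, 0.009, 0, 1, 0.003, 0, 0.06, 0, 0.009, 0, 1, 0.003, 0, 0.076, 0, 0.009, 0, 1, 0.003, 0, 0.076, 0, 0.009, 0, 1, 0.003, 0, 0.076, 0, 0.009, 0, 0.3, 0.003, 0, 0.076, 0, 0.009, 0, 0.3, 0.003, 0, 0.076, 0, 0.009, 0, 0.3, 0.003, 0, 0.076, 0, 0.009, 0, 0.3, 0.003, 0, 0.076, 0, 0.009, 0, 0.3, 0.018, 0, 0.05, 0, 0.009, 0, 0.3, 0.035, 0, 0.02, 0, 0.009, 0, 0.3, 0.053, 0, -0.01, 0, 0.009, 0, 0.3, 0.053, 0, -0.01, 0, 0.009, 0, 0.3]'

```text
time_s: 49.6
eef_pos: [0.4789, 0.111, 0.2103]
eef_rot: [-0.007, 0.965, 0.031, 0.26]
wrist_force: [1.8, 0.2, -1.8]
opening: 0.601
grasp_force: 64.7
```

```bash
python3 -c "
from h import *
s=ctrl.get_obs();print(s['eef_pos'],s['wrist_force'])
for t in (15,-0.5):print(delta([.64,.288,.12],-4,t,h=.118))
print(delta([.58,.2,.12],0,15,h=.118))"
```

```text
[0.4789 0.111  0.2103] [ 1.8383  0.1891 -1.8318]
[ 0.1348 -0.1704  0.0501 -0.0482 -0.2636  0.1253]
[ 0.1639 -0.1661  0.0624 -0.0312 -0.5337  0.1318]
[ 0.0778 -0.0843  0.0174 -0.0214 -0.2638  0.0606]
```

Request:
carry_out --steps '[0.03, -0.028, 0.004, -0.005, -0.09, 0.02, 0.3, 0.055, -0.056, 0.01, -0.01, -0.18, 0.04, 0.3, 0.08, -0.085, 0.018, -0.02, -0.265, 0.06, 0.3, 0.11, -0.112, 0.03, -0.024, -0.35, 0.085, 0.3, 0.137, -0.14, 0.045, -0.028, -0.44, 0.11, 0.3, 0.164, -0.166, 0.062, -0.031, -0.54, 0.132, 0.3, 0.164, -0.166, 0.062, -0.031, -0.54, 0.132, 0.3, 0.164, -0.166, 0.062, -0.031, -0.54, 0.132, 0.3, 0.164, -0.166, 0.062, -0.031, -0.54, 0.132, 0.3, 0.164, -0.166, 0.062, -0.031, -0.54, 0.132, 0.3]'

```text
time_s: 50.6
eef_pos: [0.6377, 0.287, 0.2326]
eef_rot: [-0.0, 0.999, -0.035, -0.012]
wrist_force: [0.5, -1.0, -2.7]
opening: 0.601
grasp_force: 64.4
```

```bash
python3 -c "
from h import *
s=ctrl.get_obs();print(s['eef_pos'],s['wrist_force'])
for x,z in ((.632,.006),(.62,.006)):print(delta([x,.288,z],-4,-1,h=.118))"
```

```text
[0.6377 0.287  0.2326] [ 0.4873 -0.9675 -2.6712]
[-0.0011 -0.0006  0.1087  0.0003  0.0059 -0.0006]
[-0.0131  0.0003  0.109   0.0003  0.0059 -0.0006]
```

Request:
carry_out --steps '[0, 0, 0.04, 0, 0, 0, 0.3, 0, 0, 0.075, 0, 0, 0, 0.3, 0, 0, 0.1, 0, 0, 0, 0.3, 0, 0, 0.107, 0, 0, 0, 0.3, 0, 0, 0.11, 0, 0, 0, 0.3, 0, 0, 0.11, 0, 0, 0, 0.3, 0, 0, 0.11, 0, 0, 0, 0.3]'

```text
time_s: 51.3
eef_pos: [0.6373, 0.2881, 0.1244]
eef_rot: [-0.001, 0.999, -0.035, -0.01]
wrist_force: [0.3, 0.2, -2.1]
opening: 0.6
grasp_force: 64.4
```

Request:
carry_out --steps '[-0.006, 0, 0, 0, 0, 0, 0.3, -0.012, 0, 0, 0, 0, 0, 0.3, -0.018, 0, 0, 0, 0, 0, 0.3, -0.022, 0, 0, 0, 0, 0, 0.3, -0.022, 0, 0, 0, 0, 0, 0.3]'

```text
time_s: 51.8
eef_pos: [0.6153, 0.2895, 0.1235]
eef_rot: [-0.001, 0.999, -0.035, -0.01]
wrist_force: [5.5, -0.5, -2.9]
opening: 0.603
grasp_force: 64.3
```

Contact with the tray wall at 5.5 N. Ease back slightly and lower.

Request:
carry_out --steps '[0.001, 0, 0, 0, 0, 0, 0.3, 0.001, 0, 0.001, 0, 0, 0, 0.3, 0.001, 0, 0.002, 0, 0, 0, 0.3, 0.001, 0, 0.002, 0, 0, 0, 0.3, 0.001, 0, 0.002, 0, 0, 0, 0.3]'

```text
time_s: 52.3
eef_pos: [0.6157, 0.2894, 0.1206]
eef_rot: [-0.0, 0.999, -0.035, -0.011]
wrist_force: [4.7, -0.1, -0.9]
opening: 0.607
grasp_force: 64.6
```

Request:
carry_out --steps '[0.001, 0, 0, 0, 0, 0, 0.3, 0.001, 0, 0.0005, 0, 0, 0, 0.3, 0.001, 0, 0.0005, 0, 0, 0, 0.3, 0.001, 0, 0.0005, 0, 0, 0, 0.3]'

```text
time_s: 52.7
eef_pos: [0.6159, 0.2893, 0.1196]
eef_rot: [-0.0, 0.999, -0.035, -0.012]
wrist_force: [2.8, 0.5, -2.2]
opening: 0.603
grasp_force: 64.8
```

Request:
carry_out --steps '[0.0003, 0, 0.0007, 0, 0, 0, 0.3, 0.0003, 0, 0.0014, 0, 0, 0, 0.3, 0.0003, 0, 0.0014, 0, 0, 0, 0.3, 0.0003, 0, 0.0014, 0, 0, 0, 0.3]'

```text
time_s: 53.1
eef_pos: [0.616, 0.2893, 0.1195]
eef_rot: [-0.0, 0.999, -0.035, -0.013]
wrist_force: [-2.5, -0.7, 8.2]
opening: 0.602
grasp_force: 65.8
```

Request:
carry_out --steps '[-0.0006, 0, -0.001, 0, 0, 0, 0.3, -0.0006, 0, -0.001, 0, 0, 0, 0.3, -0.0006, 0, -0.001, 0, 0, 0, 0.3]'

```text
time_s: 53.4
eef_pos: [0.6159, 0.2893, 0.1195]
eef_rot: [-0.0, 0.999, -0.035, -0.012]
wrist_force: [1.9, -1.2, 2.3]
opening: 0.604
grasp_force: 64.7
```

Light contact on both the bench and the wall. Release, wait, then rise straight up.

Request:
carry_out --steps '[0, 0, 0, 0, 0, 0, 0.85, 0, 0, 0, 0, 0, 0, 0.85, 0, 0, 0, 0, 0, 0, 0.85, 0, 0, 0, 0, 0, 0, 0.85, 0, 0, 0, 0, 0, 0, 0.85, 0, 0, 0, 0, 0, 0, 0.85, 0, 0, 0, 0, 0, 0, 0.85, 0, 0, 0, 0, 0, 0, 0.85, 0, 0, 0, 0, 0, 0, 0.85, 0, 0, 0, 0, 0, 0, 0.85, 0, 0, 0, 0, 0, 0, 0.85, 0, 0, 0, 0, 0, 0, 0.85]'

```text
time_s: 54.6
eef_pos: [0.6158, 0.2893, 0.1194]
eef_rot: [-0.0, 0.999, -0.035, -0.012]
wrist_force: [-0.1, 0.6, 0.3]
opening: 0.852
grasp_force: 0.0
```

Probe: a fallen bin would touch the palm at about 0.105, an upright one not until about 0.097.

Request:
carry_out --steps '[0, 0, 0.005, 0, 0, 0, 0.85, 0, 0, 0.01, 0, 0, 0, 0.85, 0, 0, 0.014, 0, 0, 0, 0.85, 0, 0, 0.0175, 0, 0, 0, 0.85, 0, 0, 0.0175, 0, 0, 0, 0.85, 0, 0, 0.0175, 0, 0, 0, 0.85]'

```text
time_s: 55.2
eef_pos: [0.6153, 0.2893, 0.1017]
eef_rot: [-0.0, 0.999, -0.035, -0.012]
wrist_force: [0.8, 0.1, -0.6]
opening: 0.852
grasp_force: 0.0
```

No contact, so bin 1 is upright. Withdraw straight up.

Request:
carry_out --steps '[0, 0, -0.005, 0, 0, 0, 0.85, 0, 0, -0.015, 0, 0, 0, 0.85, 0, 0, -0.03, 0, 0, 0, 0.85, 0, 0, -0.05, 0, 0, 0, 0.85, 0, 0, -0.08, 0, 0, 0, 0.85, 0, 0, -0.12, 0, 0, 0, 0.85, 0, 0, -0.16, 0, 0, 0, 0.85, 0, 0, -0.16, 0, 0, 0, 0.85, 0, 0, -0.16, 0, 0, 0, 0.85, 0, 0, -0.16, 0, 0, 0, 0.85]'

```text
time_s: 56.2
eef_pos: [0.6188, 0.289, 0.2617]
eef_rot: [-0.0, 0.999, -0.035, -0.012]
wrist_force: [-0.3, -0.4, -0.6]
opening: 0.849
grasp_force: 0.0
```

```bash
python3 -c "
from bench import ctrl
s=ctrl.get_obs();print(s['time_s'],s['eef_pos'],s['wrist_force']);print(ctrl.hand_in())"
```

```text
56.2 [0.61875131 0.28898633 0.26165542] [-0.26157027 -0.35722109 -0.60241316]
the job is handed in; nothing more can be done
None
```

Handed in at 56.2 s: both balls (from bins 1 and 3) are in the tray and light bin 2 was never tipped; bin 1 twice rocked forward onto its ramp when released, so I re-stood it against the tray's outer wall and, with the camera calls used up, checked it upright only by touch.

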